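Tighten the microscope stand's clamp screw

TASK

Take the larger T-handled hex key from its wooden block and push it fully home in the recessed socket of the inclined clamp screw on the microscope stand. Only once it is fully home, turn the screw clockwise (seen from the key's handle) to its stop. Let go, leaving the key standing fully home in the screw, and do not disturb the other things on the bench.

Things in the scene. Friction and masses are not known exactly. Their poses are not given: they have to be found in the camera images.
- key_grip (a point): Centre of the black bar handle of the larger T-handled hex key: 90 mm long (its y), 24 mm wide (its x: grip across this), 28 mm high (z). Its z runs up the steel shaft from tip to handle; the tip is 134 mm below this point. The key weighs about 0.3 kg, is 148 mm long, and starts upright, loose in its block.
- key_tip (a point): Centre of the flat end of the larger key's shaft (4 mm bevel); same axes as key_grip. The shaft is a hexagon 17 mm across flats on the handle's centre line, flats facing +x and -x and every 60 degrees.
- key_block: Fixed wooden block 75 x 75 x 45 mm in which the larger key stands, in a round hole 22 mm wide and 40 mm deep; lift the key 45 mm to clear it. Origin under its centre.
- socket_floor (a point): Centre of the floor of the hexagonal socket in the clamp screw. Its z is the screw's axis, pointing out: it leans 30 degrees from vertical towards the stand's -x (robot) side. Socket 18.6 mm across flats, 30 mm deep, then flared to 35 mm; flats face +x and -x of this point and every 60 degrees; these axes turn with the screw. Key fully home: its tip is on this floor.
- socket_mouth (a point): Point on the screw's axis at the top of the hexagonal socket, 30 mm out from socket_floor; same axes. The screw lies recessed in a round dark boss of 54 mm outside diameter and 42 mm bore, whose rim is 45 mm from socket_floor along the axis.
- screw (a joint): Turn of the clamp screw, rad: grows clockwise seen from the key's handle (negative about socket_floor's z); starts at 0 to 0.25, hard stop at 1.1. At 0 the x axis of socket_floor lies in the vertical plane of the stand's x axis. Friction about 0.15 N m; it stays where left. The key has about 11 degrees of turning play each way in the socket.
- stand: Fixed digital microscope stand; origin under it at table level; base plate 30 mm high from x -100 to 160, y -90 to 110 mm. Steel column 40 mm thick, 370 mm high at x 30, y 55, with a camera head on its far (+x) side up to 345 mm high. The inclined screw boss is on the near side, socket floor at x -45, y -40, 60 mm high.
- small_key_grip (a point): Centre of the handle of the smaller T-handled hex key (125 mm long, 10 mm across flats, handle 66 x 18 x 20 mm), standing in a block of its own like the larger key's. It does not fit: leave it there. The two blocks may change places.
- jar: Closed sample jar, 56 mm wide and 70 mm high; leave it alone. Origin under its centre.
- dish: Low glass dish, 90 mm wide and 18 mm high; leave it alone. Origin under its centre.
- slide_box: Wooden slide box 100 x 70 x 32 mm; leave it alone. Origin under its centre.
- screwdriver: Screwdriver lying on the bench; leave it alone.
Things that resemble listed ones, but are neither listed nor needed, are in the scene too. What is shaped like the part that bears key_grip but green or red is not meant.

How it is judged:
By the outcome, as a careful person would: the job done as asked, in the order asked, and still so for the second after the job is handed in, with the robot touching nothing.
It also fails if it takes over 45 s, if anything falls off the work surface, if the arm or the gripper's body presses on something with over 40 N, if the wrist force passes 120 N, or if a joint passes its speed limit or range.

ROBOT

A 6-joint arm with a two-finger parallel gripper is mounted at the origin on the work surface. World frame = base frame: x ahead of the robot, y to its left, z up, the work surface at z = 0. Lengths are in mm, angles in rad, forces in N, time in s.
With the tool pointing down it reaches from about 250 to 775 mm from the base axis. Payload 8.9 kg.
Tool frame: the origin (TCP) lies between the finger pads; the fingertips stand 14 mm ahead of it and the grasp point (between the pads) lies 5 mm behind it; z points along the fingers, y is the line along which they close (so a half turn about z gives the same grasp; the last joint's range is limited). The gripper opens to 85 mm and grips with 20 to 120 N. Pads are 22 mm wide; open, the fingers measure 114 mm over their backs; the gripper's body (76 mm by 85 mm) begins 54 mm behind the grasp point. The pads swing forward as they close: fully open they stand 13 mm farther back than shut.
Start: joints at [-1.434, 0.291, -0.153, 1.127, 0, 1.431], TCP at [142.968, -505.157, 245.305] pointing down, gripper open.
Joint ranges: [-2.52, 2.52], [-0.91, 1.74], [-1.3, 1.37], [-1.96, 2.02], [-1.52, 1.47], [-3.14, 3.14]. Speed limits (rad/s): [2.22, 2.22, 2.79, 3.14, 3.14, 3.14].

INTERFACE

Orientations are given as a unit quaternion [x, y, z, w].
In Python, from cell import ctrl gives the robot as it stands.
- The arm moves only by the tool carry_out, never from a script. Its argument "commands" is a list of rows, each an object with "jaw": the closure, from -1 (fully open) to 1 (shut); "travel": the shift along the tool's x, y, z in m, a list of three; "twist": the turn, a rotation vector about the tool's x, y, z in degrees, a list of three. A call has 1 to 10 rows; each row shifts and turns the commanded pose from where the row before left it, along the tool's axes as they then stand; what a row does not reach is not made up. A row lasts 1/12 s, in which the tool goes at most 41.7 mm and 7.16 degrees, less where a joint would pass 70% of its speed; a pose out of reach is approached as far as the arm can. A call is refused whole if a number of a shift passes 0.0417 or a number of a turn 7.16, either way. A call with a gripper value outside its range is refused whole. The fingers move at their own pace and stop on an object; "force" is the grip in N (left out, the last holds). Time passes only in rows, so rows that do not move let the fingers close. It gives the time, the measured TCP pose, the force, the opening and the grip force at its end, in the units of the state.
- ctrl.get_obs(): the state, without advancing time (a new reading comes with each control period).
- ctrl.capture(name): name is "scene" or "top"; returns a dict with "color" (480x640x3 uint8, red, green, blue), "depth" (480x640 float32, mm along the optical axis (not along the pixel's ray), 0 where there is no reading), "K" (3x3 intrinsics, pixels), "dist_coeffs" ([k1, k2, p1, p2, k3] as OpenCV has them; the pictures are not rectified), "rvec" (rotation vector, rad) and "tvec" (3), from world to camera coordinates, as OpenCV has them. Camera axes: x right, y down, z forward; pixel columns grow to the right and rows downward; lengths in mm; the calibration is good to about 2 mm. A picture is of the moment at which its call begins.
- ctrl.sign_off(): hands the job in; it is judged then, once.
Trained networks look in the newest picture that a camera, given by its name, has taken for a name from the list of things; names that differ only in an ending like _2 or _b are one class to them, and where a whole thing is asked for, a point or a joint stands for the part that bears it (a point fixed in the world has none). Each returns a list of dicts, best first, with "score" (0 to 1); they miss things now and then, are a little off and sometimes report something else, mostly with a low value. They report only what shows in the picture. A call takes as long as a camera call. They do not tell look-alikes from the thing itself.
- ctrl.look_for(camera, label): "box" ([left, top, right, bottom] in pixels, round what is visible of it).
- ctrl.cut_out(camera, label): "pixels" (480x640 bool, what is visible of it) and "box" ([left, top, right, bottom] in pixels, round what is visible of it).
The state is a dict: "clock": time; "joint_positions": joint angles; "joint_velocities": joint speeds; "tau": joint torques, N m; "tool_pos": TCP position; "eef_rot": TCP orientation; "ft_force": force on the tool from outside, world axes, zero at the start; "wrist_torque": the same for the moment, N m; "grip_width": finger opening in mm; "grasp_force": force on a finger pad.
Only numpy, scipy, OpenCV 4.12 (cv2) and the standard library are available. Lean on these libraries where they do the work, as an engineer would, in place of code of your own. Each camera call takes 0.05 s, during which the arm holds its last target. There are 200 camera calls.

## Working session

There is one attempt and no reset: what is moved stays moved. The work goes in short steps, Python scripts to look and compute and a tool call to move; the robot and the scene stay as the last step left them, time stands still between calls to the robot, and variables do not carry over. Pictures are saved under pics/ and viewed, at most 10 in all, crops included, and the job is handed in when it is done.

Besides the shell and the picture viewer there is one more tool, called by a JSON object that holds its "op" and its "data", one argument or row to a line. carry_out: Moves the arm, as the interface text tells. Its arguments: {"type":"object","properties":{"commands":{"type":"array"},"force":{"type":"number"}},"required":["commands"]}

```bash
mkdir -p pics; cat > h.py <<'E'
import numpy as np, cv2
from cell import ctrl
from scipy.spatial.transform import Rotation as R
def cloud(c):
    d=c["depth"]; v,u=np.mgrid[:480,:640]
    p=cv2.undistortPoints(np.stack([u,v],-1).reshape(-1,1,2).astype(np.float64),c["K"],c["dist_coeffs"]).reshape(480,640,2)
    P=np.dstack([p*d[...,None],d])
    Rm=cv2.Rodrigues(np.array(c["rvec"],float))[0]
    W=(P-np.array(c["tvec"]).ravel())@Rm
    W[d==0]=np.nan
    return W
def proj(c,p): return cv2.projectPoints(np.array(p,float).reshape(-1,3),np.array(c["rvec"],float),np.array(c["tvec"],float),c["K"],c["dist_coeffs"])[0].reshape(-1,2)
E
python3 - <<'E'
from h import *
for n in("scene","top"):
    c=ctrl.capture(n); cv2.imwrite(f"pics/{n}0.png",c["color"][...,::-1]); W=cloud(c)
    np.savez(f"{n}0.npz",W=W,**{k:c[k] for k in c})
    Rm=cv2.Rodrigues(np.array(c["rvec"],float))[0]; print(n,"campos",(-Rm.T@np.array(c["tvec"]).ravel()).round(), "axis",Rm[2].round(2))
    for l in("key_grip","key_block","stand","socket_mouth","screw","small_key_grip","jar","dish","slide_box","screwdriver"):
        try:
            for r in ctrl.cut_out(n,l)[:4]:
                m=r["pixels"]; print(l,round(r["score"],2),np.round(r["box"]).astype(int),np.nanmedian(W[m],0).round(), np.nanpercentile(W[m],98,axis=0).round())
        except Exception as e: print(l,e)
print(ctrl.get_obs())
E
```

```text
scene campos [ 905. -695. 1139.] axis [-0.31  0.53 -0.79]
key_grip 0.78 [272 292 303 350] [ 570. -200.  145.] [ 578. -153.  151.]
key_grip 0.66 [233 250 273 276] [373. -53.  10.] [417. -17.  20.]
key_grip 0.57 [198 279 230 331] [ 431. -254.  150.] [ 442. -207.  156.]
key_block 0.66 [194 309 247 357] [ 443. -266.   43.] [ 467. -212.   48.]
key_block 0.4 [344 239 358 254] [571.  55.  82.] [583.  63.  93.]
stand 0.57 [328 134 492 326] [694. 110.  73.] [793. 192. 361.]
socket_mouth 0.53 [347 240 357 251] [571.  55.  82.] [583.  64.  93.]
socket_mouth 0.17 [193 311 244 358] [ 441. -266.   43.] [ 466. -212.   48.]
screw 0.53 [199 284 232 332] [ 431. -255.  150.] [ 442. -210.  156.]
small_key_grip 0.78 [259 375 278 412] [ 617. -342.  127.] [ 627. -275.  133.]
jar 0.94 [293 166 314 202] [369. 182.  48.] [389. 215.  73.]
dish 0.89 [232 250 275 276] [373. -53.  10.] [417. -16.  20.]
dish 0.51 [345 240 360 253] [572.  54.  83.] [584.  63. 105.]
slide_box 0.88 [324 132 366 174] [389. 345.  29.] [438. 397.  36.]
slide_box 0.63 [318 372 383 456] [ 742. -295.   21.] [ 751. -165.   28.]
slide_box 0.
[... 1451 characters left out ...]
_positions': array([-1.43430017e+00,  2.90728452e-01, -1.53406792e-01,  1.12667010e+00,
       -2.27224945e-05,  1.43150865e+00]), 'joint_velocities': array([-0.00090793,  0.00017913, -0.00136901, -0.00101644,  0.00139491,
       -0.00121066]), 'tau': array([ 2.75187294e-04, -5.37028313e+01,  3.31648743e+01,  1.62066008e-03,
       -2.25228464e-04, -5.46520056e-07]), 'tool_pos': array([ 142.96195752, -505.16590285,  245.28777395]), 'eef_rot': array([ 9.90507964e-01,  1.37455349e-01, -1.13549405e-05, -4.52643749e-06]), 'ft_force': array([ 0.27859372,  0.22660466, -0.59615007]), 'wrist_torque': array([ 0.06180495,  0.02167466, -0.01238545]), 'grasp_force': 0.0, 'grip_width': 85.45388823288383}
```

```bash
python3 - <<'E'
import cv2,numpy as np
t=cv2.imread("pics/top0.png");s=cv2.imread("pics/scene0.png")
a=cv2.resize(t[130:390,200:520],None,fx=2.5,fy=2.3)[:598]
cv2.imwrite("pics/tc.png",a)
b=cv2.resize(s[130:430,180:510],None,fx=2.4,fy=2)
cv2.imwrite("pics/sc.png",b)
E
```

```text
(no output)
```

View pics/tc.png

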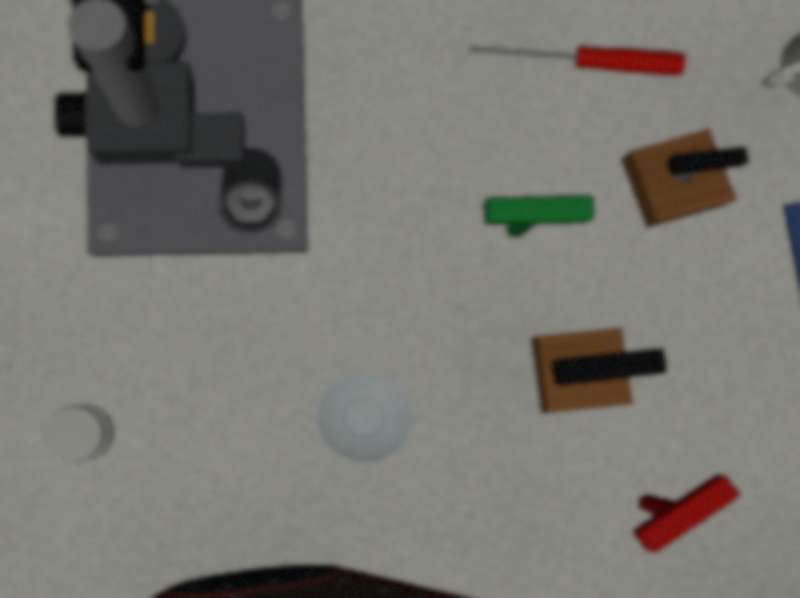

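View pics/sc.png

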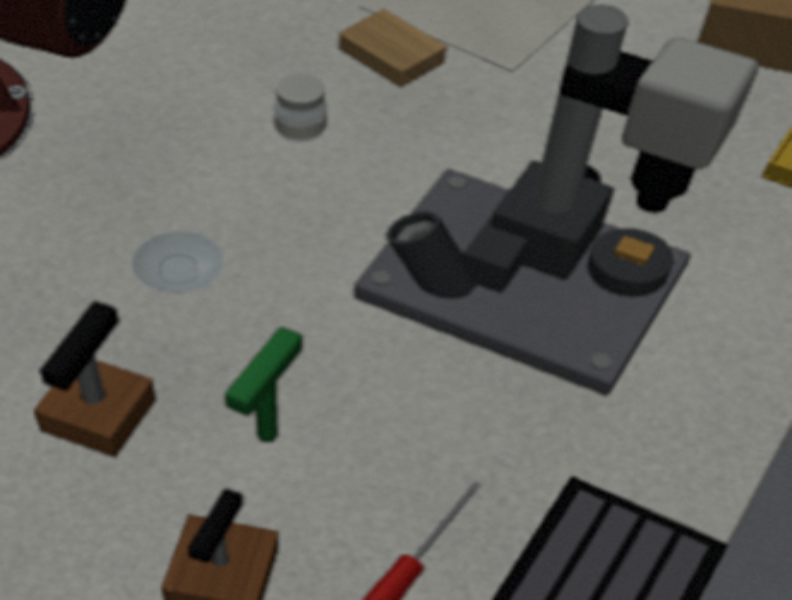

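The larger key is the black handle at top px (445,290), about 90 mm long, in the block at (431,290). The black one at (483,200) is the shorter key. The green (417,223) and red (474,352) bars are decoys. The boss is at top (300,219). Next I'll measure the poses.

```bash
python3 - <<'E'
from h import *
D={n:np.load(f"{n}0.npz") for n in("top","scene")}
def rect(P,inl=True):
    (c,s,a)=cv2.minAreaRect(P.astype(np.float32)); b=cv2.boxPoints((c,s,a)); 
    e0,e1=b[1]-b[0],b[2]-b[1]
    L=e0 if np.linalg.norm(e0)>np.linalg.norm(e1) else e1
    return np.round(c,1),np.round(s,1),round(np.degrees(np.arctan2(L[1],L[0]))%180,1)
for n,d in D.items():
    W=d["W"];x,y,z=W[...,0],W[...,1],W[...,2];C=d["color"].astype(int)
    def sel(x0,x1,y0,y1,z0,z1,dark=False):
        m=(x>x0)&(x<x1)&(y>y0)&(y<y1)&(z>z0)&(z<z1)
        if dark: m&=C.max(2)<70
        m=cv2.morphologyEx(m.astype(np.uint8),cv2.MORPH_OPEN,np.ones((2,2)))>0
        return W[m]
    for nm,a in dict(handle=(380,480,-320,-180,135,165),small=(580,660,-380,-290,115,145),plate=(480,850,-70,260,22,36),block=(350,500,-330,-180,38,50)).items():
        P=sel(*a,dark=nm in("handle","small")); 
        if len(P)>10: print(n,nm,len(P),"zmed",np.median(P[:,2]).round(1),*rect(P[:,:2]))
    P=sel(530,620,0,100,80,125); print(n,"boss",len(P),P.min(0).round(),P.max(0).round())
E
```

```text
top handle 507 zmed nan [ 425.7 -267.5] [ 24.2 129.4] 99.8
top small 272 zmed nan [ 616.3 -360.5] [ 15.5 108.2] 99.4
top plate 5531 zmed nan [666.1  97.4] [260.5 198.7] 1.5
top block 790 zmed nan [ 421.4 -251.7] [76.3 96.2] 97.0
top boss 500 [nan nan nan] [nan nan nan]
scene handle 603 zmed nan [ 411.3 -211. ] [ 41.5 175.8] 111.1
scene small 393 zmed 127.9 [ 608.2 -316.4] [ 26.4 118.1] 100.9
scene plate 4817 zmed nan [nan nan] [0. 0.] nan
scene block 940 zmed nan [ 427.8 -250.4] [73.3 77.7] 97.0
scene boss 496 [nan nan nan] [nan nan nan]
```

```bash
cat > m.py <<'E'
from h import *
def rect(P):
    (c,s,a)=cv2.minAreaRect(P.astype(np.float32)); b=cv2.boxPoints((c,s,a)); e0,e1=b[1]-b[0],b[2]-b[1]
    L=e0 if np.linalg.norm(e0)>np.linalg.norm(e1) else e1
    return np.round(c,1),np.round(s,1),round(np.degrees(np.arctan2(L[1],L[0]))%180,1)
def ray(d,uv,z):
    p=cv2.undistortPoints(np.array(uv,float).reshape(-1,1,2),d["K"],d["dist_coeffs"]).reshape(-1,2)
    Rm=cv2.Rodrigues(np.array(d["rvec"],float))[0]; o=-Rm.T@np.array(d["tvec"]).ravel()
    r=np.c_[p,np.ones(len(p))]@Rm
    return o+r*((z-o[2])/r[:,2])[:,None]
def comp(m,k=2):
    m=cv2.morphologyEx(m.astype(np.uint8),cv2.MORPH_OPEN,np.ones((k,k)))*m
    n,l,s,_=cv2.connectedComponentsWithStats(m.astype(np.uint8)); return l==1+np.argmax(s[1:,4])
E
python3 - <<'E'
from m import *
for n in("top","scene"):
    d=np.load(f"{n}0.npz"); W=d["W"];x,y,z=W[...,0],W[...,1],W[...,2];C=d["color"].astype(int)
    for nm,a,zt in(("handle",(380,480,-320,-180,135,165),148+5),("small",(580,660,-380,-290,115,145),135),("plate",(480,850,-70,260,20,40),30),("block",(350,500,-330,-180,36,54),45)):
        m=(x>a[0])&(x<a[1])&(y>a[2])&(y<a[3])&(z>a[4])&(z<a[5])
        if nm in("handle","small"): m&=C.max(2)<70
        m=comp(m); P=W[m]; print(n,nm,m.sum(),"z",np.nanmedian(P[:,2]).round(1),*rect(P[:,:2]))
        v,u=np.nonzero(m); Q=ray(d,np.c_[u,v],zt); print("   ray",*rect(Q[:,:2]))
    # boss
    m=(x>520)&(x<620)&(y>0)&(y<100)&(z>50)&(z<125); P=W[m]; print(n,"boss",P.min(0).round(),P.max(0).round())
    for yaw in(0,):
      for off in(-68,):
        o=np.array([636,87.]) # stand origin guess from plate centre (30,10)
    ax=np.array([-.5,0,.866])
    # rim points: within 3mm of rim plane, radius 20..28
    fl=np.array([666.1-30-45,97.4-10-40,60.])
    rel=P-fl; h=rel@ax; r=rel-h[:,None]*ax; e1=np.array([.866,0,.5]); 
    q=np.c_[r@e1,r[:,1]]; k=(np.abs(h-45)<5); print(" rim n",k.sum(),"extent",np.percentile(q[k],[1,99],axis=0).round(1),"h98",np.percentile(h,98).round(1))
E
python3 - <<'E'
import cv2,numpy as np
t=cv2.imread("pics/top0.png");s=cv2.imread("pics/scene0.png")
f=lambda a:np.clip(cv2.resize(a,(400,400),interpolation=cv2.INTER_CUBIC).astype(float)*1.8,0,255)
cv2.imwrite("pics/boss.png",np.hstack([f(t[195:245,275:325]),f(s[215:265,330:380])]))
E
```

```text
top handle 448 z 153.3 [ 422.8 -247.8] [21.7 89.3] 97.5
   ray [ 422.7 -247. ] [21.6 89.2] 97.5
top small 231 z 130.4 [ 612.2 -338.4] [16.1 63.3] 99.0
   ray [ 610.2 -336.4] [17.  65.4] 97.7
top plate 5393 z 30.1 [665.3  98.4] [258.6 197.8] 1.6
   ray [664.1  97.8] [258.2 196.8] 1.4
top block 723 z 45.6 [ 422.9 -249.4] [72.7 76.6] 96.7
   ray [ 422.8 -248.9] [72.6 75.3] 96.8
top boss [549.  22.  50.] [620.  99. 115.]
 rim n 184 extent [[-23.1 -25.3]
 [ 29.4  25.8]] h98 47.2
scene handle 538 z 151.3 [ 429.  -252.1] [20.8 88.9] 97.1
   ray [ 432.9 -255.4] [25.5 94.5] 97.4
scene small 340 z 128.6 [ 617.6 -341.5] [15. 65.] 97.5
   ray [ 620.8 -346.1] [16.9 66.8] 97.5
scene plate 3969 z 29.5 [669.3  94.1] [257.6 201.4] 1.9
   ray [670.1  92.3] [257.5 204.7] 1.8
scene block 923 z 44.1 [ 427.9 -250.4] [73.1 78.7] 96.1
   ray [ 429.9 -252.2] [75.2 79.6] 96.2
scene boss [547.  17.  50.] [620.  73. 114.]
 rim n 149 extent [[-23.8 -29.1]
 [ 28.8  23.8]] h98 45.3[ WARN:0@0.024] global loadsave.cpp:1063 imwrite_ Unsupported depth image for selected encoder is fallbacked to CV_8U.
```

View pics/boss.png

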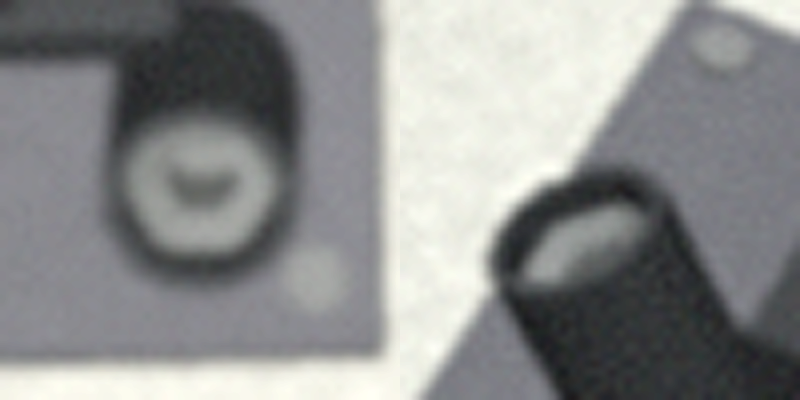

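The right crop of the boss shows the rim's near top at about (490–670,180–290). The top view shows the hex recess inside the screw. The cameras disagree by about 5 mm in a constant way, so I'll average them for the grasp and use the offset between camera and held key later.

```bash
cat > plan.py <<'E'
from h import *
from scipy.linalg import logm
def cur():
    o=ctrl.get_obs(); T=np.eye(4); T[:3,:3]=R.from_quat(o["eef_rot"]).as_matrix(); T[:3,3]=o["tool_pos"]; return T,o
def pose(p,zdir,ydir):
    z=np.array(zdir,float);z/=np.linalg.norm(z); y=np.array(ydir,float); y-=y@z*z; y/=np.linalg.norm(y)
    T=np.eye(4);T[:3,:3]=np.c_[np.cross(y,z),y,z];T[:3,3]=p;return T
def plan(Tg,N,T0=None):
    if T0 is None: T0=cur()[0]
    L=np.real(logm(np.linalg.inv(T0)@Tg))/N
    print("rows",N,"travel m",(L[:3,3]/1000).round(5),"twist deg",np.degrees([L[2,1],L[0,2],L[1,0]]).round(3))
E
python3 - <<'E'
from plan import *
a=np.radians(7.4)
plan(pose([426,-250,245],[0,0,-1],[np.cos(a),np.sin(a),0]),16)
E
```

```text
rows 16 travel m [2.512e-02 6.530e-03 2.000e-05] twist deg [-0.   0.  -5.1]
```

{"op": "carry_out", "data": {
  "commands": [
    {"jaw": -1, "travel": [0.0251, 0.0065, 0], "twist": [0, 0, -5.1]},
    {"jaw": -1, "travel": [0.0251, 0.0065, 0], "twist": [0, 0, -5.1]},
    {"jaw": -1, "travel": [0.0251, 0.0065, 0], "twist": [0, 0, -5.1]},
    {"jaw": -1, "travel": [0.0251, 0.0065, 0], "twist": [0, 0, -5.1]},
    {"jaw": -1, "travel": [0.0251, 0.0065, 0], "twist": [0, 0, -5.1]},
    {"jaw": -1, "travel": [0.0251, 0.0065, 0], "twist": [0, 0, -5.1]},
    {"jaw": -1, "travel": [0.0251, 0.0065, 0], "twist": [0, 0, -5.1]},
    {"jaw": -1, "travel": [0.0251, 0.0065, 0], "twist": [0, 0, -5.1]}
  ]
}}

```text
clock: 1.77
tool_pos: [336.1, -438.1, 245.2]
eef_rot: [0.879, 0.476, 0.0, 0.0]
ft_force: [0.2, 0.2, 0.0]
grip_width: 85.5
grasp_force: 0.0
```

{"op": "carry_out", "data": {
  "commands": [
    {"jaw": -1, "travel": [0.0251, 0.0065, 0], "twist": [0, 0, -5.1]},
    {"jaw": -1, "travel": [0.0251, 0.0065, 0], "twist": [0, 0, -5.1]},
    {"jaw": -1, "travel": [0.0251, 0.0065, 0], "twist": [0, 0, -5.1]},
    {"jaw": -1, "travel": [0.0251, 0.0065, 0], "twist": [0, 0, -5.1]},
    {"jaw": -1, "travel": [0.0251, 0.0065, 0], "twist": [0, 0, -5.1]},
    {"jaw": -1, "travel": [0.0251, 0.0065, 0], "twist": [0, 0, -5.1]},
    {"jaw": -1, "travel": [0.0251, 0.0065, 0], "twist": [0, 0, -5.1]},
    {"jaw": -1, "travel": [0.0251, 0.0065, 0], "twist": [0, 0, -5.1]},
    {"jaw": -1, "travel": [0, 0, 0], "twist": [0, 0, 0]},
    {"jaw": -1, "travel": [0, 0, 0], "twist": [0, 0, 0]}
  ]
}}

```text
clock: 2.6
tool_pos: [437.0, -261.9, 245.5]
eef_rot: [0.659, 0.752, -0.0, 0.0]
ft_force: [-0.6, -0.2, 0.6]
grip_width: 85.4
grasp_force: 0.0
```

```bash
python3 - <<'E'
from plan import *
a=np.radians(7.4)
T,o=cur(); print(o["clock"],T[:3,3].round(1),o["joint_positions"].round(3), np.degrees(np.arctan2(T[1,1],T[0,1])).round(2))
plan(pose([426,-250,136],[0,0,-1],[np.cos(a),np.sin(a),0]),4)
E
```

```text
2.6 [ 437.  -261.9  245.5] [-0.683  0.261 -0.194  1.116 -0.     0.757] 7.49
rows 4 travel m [ 0.0033  -0.00233  0.02737] twist deg [0.001 0.004 0.022]
```

{"op": "carry_out", "data": {
  "commands": [
    {"jaw": -1, "travel": [0.0066, -0.0047, 0], "twist": [0, 0, 0]},
    {"jaw": -1, "travel": [0.0066, -0.0047, 0.015], "twist": [0, 0, 0]},
    {"jaw": -1, "travel": [0, 0, 0.025], "twist": [0, 0, 0]},
    {"jaw": -1, "travel": [0, 0, 0.025], "twist": [0, 0, 0]},
    {"jaw": -1, "travel": [0, 0, 0.025], "twist": [0, 0, 0]},
    {"jaw": -1, "travel": [0, 0, 0.02], "twist": [0, 0, 0]},
    {"jaw": -1, "travel": [0, 0, 0], "twist": [0, 0, 0]}
  ]
}}

```text
clock: 3.18
tool_pos: [423.0, -250.1, 132.0]
eef_rot: [0.661, 0.75, -0.0, -0.003]
ft_force: [-1.2, 1.8, -0.2]
grip_width: 85.5
grasp_force: 0.0
```

```bash
python3 - <<'E'
from plan import *
T,o=cur(); print(o["clock"],T[:3,3].round(1),o["ft_force"])
for n in("top","scene"):
    c=ctrl.capture(n); print(n,proj(c,T[:3,3]).round()); 
    for l in ("key_grip",):
        for r in ctrl.look_for(n,l)[:3]: print(r)
    u,v=proj(c,T[:3,3])[0].astype(int); cv2.imwrite(f"pics/g_{n}.png",cv2.resize(c["color"][v-60:v+60,u-60:u+60,::-1],(400,400),interpolation=cv2.INTER_CUBIC))
cv2.imwrite("pics/g.png",np.hstack([cv2.imread(f"pics/g_{n}.png") for n in("top","scene")]))
E
```

```text
3.1833 [ 423.  -250.1  132. ] [-1.19864872  1.84855678 -0.16320225]
top [[443. 289.]]
{'box': [391.4, 216.8, 438.1, 231.2], 'score': 0.94}
{'box': [420.9, 286.7, 438.4, 298.6], 'score': 0.73}
{'box': [219.4, 302.8, 243.6, 330.2], 'score': 0.33}
scene [[212. 304.]]
{'box': [132.8, 275.7, 160.0, 335.3], 'score': 0.97}
{'box': [271.6, 289.2, 305.5, 349.3], 'score': 0.86}
{'box': [198.4, 292.4, 223.4, 332.5], 'score': 0.76}
```

View pics/g.png

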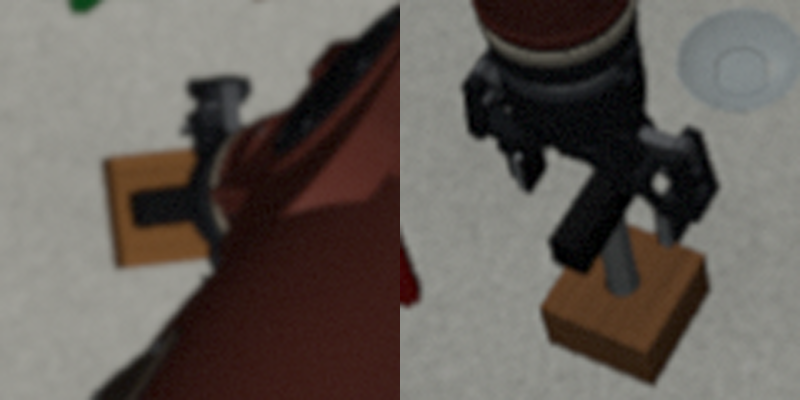

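The pads straddle the black handle, with the shaft and block clear below at right-crop (620,270). Closing now.

{"op": "carry_out", "data": {
  "commands": [
    {"jaw": 1, "travel": [0, 0, 0], "twist": [0, 0, 0]},
    {"jaw": 1, "travel": [0, 0, 0], "twist": [0, 0, 0]},
    {"jaw": 1, "travel": [0, 0, 0], "twist": [0, 0, 0]},
    {"jaw": 1, "travel": [0, 0, 0], "twist": [0, 0, 0]},
    {"jaw": 1, "travel": [0, 0, 0], "twist": [0, 0, 0]},
    {"jaw": 1, "travel": [0, 0, 0], "twist": [0, 0, 0]},
    {"jaw": 1, "travel": [0, 0, 0], "twist": [0, 0, 0]},
    {"jaw": 1, "travel": [0, 0, 0], "twist": [0, 0, 0]}
  ],
  "force": 80
}}

```text
clock: 4.05
tool_pos: [425.7, -251.1, 135.7]
eef_rot: [0.66, 0.751, -0.0, 0.0]
ft_force: [-1.2, 0.2, 5.4]
grip_width: 22.8
grasp_force: 78.4
```

{"op": "carry_out", "data": {
  "commands": [
    {"jaw": 1, "travel": [0, 0, -0.008], "twist": [0, 0, 0]},
    {"jaw": 1, "travel": [0, 0, -0.015], "twist": [0, 0, 0]},
    {"jaw": 1, "travel": [0, 0, -0.025], "twist": [0, 0, 0]},
    {"jaw": 1, "travel": [0, 0, -0.03], "twist": [0, 0, 0]},
    {"jaw": 1, "travel": [0, 0, -0.03], "twist": [0, 0, 0]},
    {"jaw": 1, "travel": [0, 0, -0.03], "twist": [0, 0, 0]},
    {"jaw": 1, "travel": [0, 0, -0.02], "twist": [0, 0, 0]},
    {"jaw": 1, "travel": [0, 0, -0.01], "twist": [0, 0, 0]},
    {"jaw": 1, "travel": [0, 0, 0], "twist": [0, 0, 0]}
  ]
}}

```text
clock: 4.8
tool_pos: [426.4, -251.4, 305.9]
eef_rot: [0.66, 0.751, 0.0, 0.002]
ft_force: [0.0, -0.3, -2.8]
grip_width: 23.2
grasp_force: 79.2
```

```bash
cat > tgt.py <<'E'
from plan import *
yaw=np.radians(1.65); Rs=R.from_euler("z",yaw).as_matrix()
org=np.array([667.3,96.,0])-Rs@[30,10,0]
floor=org+Rs@[-45,-40,60]; ax=Rs@[-.5,0,np.sqrt(.75)]; e1=Rs@[np.sqrt(.75),0,.5]; ey=Rs[:,1]
def tool(h,turn,k=-1,dx=0,dy=0,g=134-3.3):
    """tool pose with key tip h mm above floor; g: tip to grasp point; turn deg cw; dx,dy along e1,ey"""
    y=R.from_rotvec(-ax*np.radians(turn+60*k)).apply(e1)
    return pose(floor+ax*(h+g-5)+dx*e1+dy*ey,-ax,y)
E
python3 - <<'E'
from tgt import *
T,o=cur(); print(T[:3,3].round(1),o["joint_positions"].round(2),o["ft_force"].round(1)); print("floor",floor.round(1))
G=tool(80,7.2); print(G.round(3)); plan(G,14)
E
```

```text
[ 426.4 -251.4  305.9] [-0.68  0.2  -0.11  1.25  0.    0.76] [ 0.  -0.3 -2.8]
floor [593.8  43.9  60. ]
[[-7.07000e-01  5.00000e-01  5.00000e-01  4.90963e+02]
 [ 5.84000e-01  8.11000e-01  1.40000e-02  4.09000e+01]
 [-3.98000e-01  3.02000e-01 -8.66000e-01  2.38141e+02]
 [ 0.00000e+00  0.00000e+00  0.00000e+00  1.00000e+00]]
rows 14 travel m [0.01686 0.01395 0.00454] twist deg [-1.916 -1.062 -3.279]
```

```bash
sed -i 's/g=134-3.3/g=135.7/' tgt.py; python3 - <<'E'
from tgt import *
T,o=cur()
G=tool(80,7.2); plan(G,16)
from scipy.linalg import expm,logm
L=np.real(logm(np.linalg.inv(T)@G))
for s in np.linspace(0,1,5): X=T@expm(L*s); print(X[:3,3].round(),"tip",(X[:3,3]+X[:3,2]*130.7).round())
E
```

```text
rows 16 travel m [0.01478 0.01213 0.00367] twist deg [-1.676 -0.93  -2.87 ]
[ 426. -251.  306.] tip [ 427. -252.  175.]
[ 461. -183.  292.] tip [ 478. -188.  162.]
[ 483. -110.  278.] tip [ 517. -116.  152.]
[492. -34. 262.] tip [543. -38. 141.]
[488.  41. 242.] tip [554.  43. 129.]
```

{"op": "carry_out", "data": {
  "commands": [
    {"jaw": 1, "travel": [0.0148, 0.0121, 0.0037], "twist": [-1.68, -0.93, -2.87]},
    {"jaw": 1, "travel": [0.0148, 0.0121, 0.0037], "twist": [-1.68, -0.93, -2.87]},
    {"jaw": 1, "travel": [0.0148, 0.0121, 0.0037], "twist": [-1.68, -0.93, -2.87]},
    {"jaw": 1, "travel": [0.0148, 0.0121, 0.0037], "twist": [-1.68, -0.93, -2.87]},
    {"jaw": 1, "travel": [0.0148, 0.0121, 0.0037], "twist": [-1.68, -0.93, -2.87]},
    {"jaw": 1, "travel": [0.0148, 0.0121, 0.0037], "twist": [-1.68, -0.93, -2.87]},
    {"jaw": 1, "travel": [0.0148, 0.0121, 0.0037], "twist": [-1.68, -0.93, -2.87]},
    {"jaw": 1, "travel": [0.0148, 0.0121, 0.0037], "twist": [-1.68, -0.93, -2.87]}
  ]
}}

```text
clock: 5.47
tool_pos: [484.6, -109.3, 273.6]
eef_rot: [0.491, 0.861, 0.045, 0.125]
ft_force: [1.6, -0.1, -3.4]
grip_width: 22.9
grasp_force: 79.0
```

{"op": "carry_out", "data": {
  "commands": [
    {"jaw": 1, "travel": [0.0148, 0.0121, 0.0037], "twist": [-1.68, -0.93, -2.87]},
    {"jaw": 1, "travel": [0.0148, 0.0121, 0.0037], "twist": [-1.68, -0.93, -2.87]},
    {"jaw": 1, "travel": [0.0148, 0.0121, 0.0037], "twist": [-1.68, -0.93, -2.87]},
    {"jaw": 1, "travel": [0.0148, 0.0121, 0.0037], "twist": [-1.68, -0.93, -2.87]},
    {"jaw": 1, "travel": [0.0148, 0.0121, 0.0037], "twist": [-1.68, -0.93, -2.87]},
    {"jaw": 1, "travel": [0.0148, 0.0121, 0.0037], "twist": [-1.68, -0.93, -2.87]},
    {"jaw": 1, "travel": [0.0148, 0.0121, 0.0037], "twist": [-1.68, -0.93, -2.87]},
    {"jaw": 1, "travel": [0.0148, 0.0121, 0.0037], "twist": [-1.68, -0.93, -2.87]},
    {"jaw": 1, "travel": [0, 0, 0], "twist": [0, 0, 0]},
    {"jaw": 1, "travel": [0, 0, 0], "twist": [0, 0, 0]}
  ]
}}

```text
clock: 6.3
tool_pos: [491.6, 41.1, 238.9]
eef_rot: [0.295, 0.921, 0.087, 0.241]
ft_force: [-0.5, -0.2, -2.2]
grip_width: 22.8
grasp_force: 79.2
```

```bash
python3 - <<'E'
from tgt import *
for n in("top","scene"):
    c=ctrl.capture(n); T,o=cur(); np.savez(f"{n}1.npz",W=cloud(c),T=T,**c)
    tip=T[:3,3]+T[:3,2]*130.7; u=proj(c,[tip,floor+45*ax,floor+30*ax,T[:3,3]]); print(n,u.round(1).tolist())
    p=u[:2].mean(0).astype(int); im=c["color"][p[1]-45:p[1]+45,p[0]-45:p[0]+45,::-1]
    im=np.clip(cv2.resize(im,(400,400),interpolation=cv2.INTER_CUBIC).astype(float)*1.8,0,255).astype(np.uint8)
    for q,col in zip(u[:2],((0,0,255),(0,255,0))):
        cv2.drawMarker(im,tuple(((q-p+45.5)*400/90).astype(int).tolist()),col,0,12)
    cv2.imwrite(f"pics/p_{n}.png",im)
cv2.imwrite("pics/p.png",np.hstack([cv2.imread(f"pics/p_{n}.png") for n in("top","scene")]))
print(o["clock"],T[:3,3].round(1),o["joint_positions"].round(2)); plan(tool(80,7.2),2)
E
```

```text
top [[301.0, 223.8], [301.1, 219.2], [301.2, 216.7], [300.3, 249.3]]
scene [[345.7, 233.3], [350.5, 243.5], [353.2, 248.5], [320.2, 185.9]]
6.4 [493.3  40.  240.3] [-0.11 -0.13 -0.79  0.39  0.07  0.53]
rows 2 travel m [ 0.00151 -0.00055 -0.00213] twist deg [-0.003 -0.109 -0.053]
```

View pics/p.png

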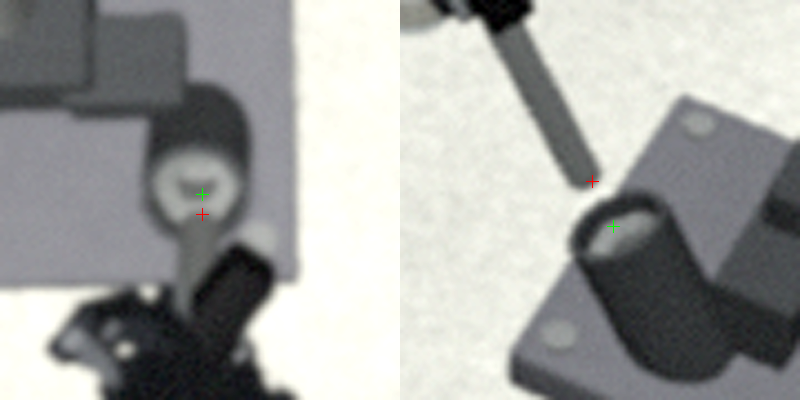

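```bash
cat > rel.py <<'E'
from tgt import *
def lat(W,c,A,d,hs,rmax,zmin=-1e9):
    Rm=cv2.Rodrigues(np.array(c["rvec"],float))[0]; o=-Rm.T@np.array(c["tvec"]).ravel()
    ray=A+d*np.mean(hs)-o; l=np.cross(ray,d); l/=np.linalg.norm(l)
    q=W-A; h=q@d; s=q@l; r=np.linalg.norm(q-h[...,None]*d,axis=-1)
    out=[]
    for a in np.arange(hs[0],hs[1],6):
        m=(h>=a)&(h<a+6)&(r<rmax)&(W[...,2]>zmin)
        if m.sum()>5:
            x=s[m]; lo,hi=np.percentile(x,[4,96]); out.append((a+3,(lo+hi)/2,hi-lo,m.sum()))
    return l,np.array(out)
def run(tag):
    rows=[]
    for n in("top","scene"):
        c=np.load(f"{n}{tag}.npz"); W=c["W"]; T=c["T"]; kd=-T[:3,2]; tip=T[:3,3]-kd*130.7
        l,b=lat(W,c,floor,ax,(24,44),36); l2,k=lat(W,c,tip,kd,(4,76),17)
        pf=np.polyfit(k[:,0],k[:,1],1,w=np.sqrt(k[:,3]))
        print(n,"l e1,ey",(l@e1).round(2),(l@ey).round(2)); print(" boss",b.round(1).tolist()); print(" key",k.round(1).tolist(),"fit",pf.round(3))
        rows.append((l@e1,l@ey,np.average(b[:,1],weights=b[:,3]),pf[1],pf[0]))
    r=np.array(rows);M=r[:,:2]
    print("boss off e1,ey",np.linalg.solve(M,r[:,2]).round(1),"tip off",np.linalg.solve(M,r[:,3]).round(1),"tilt/mm",np.linalg.solve(M,r[:,4]).round(3))
E
python3 -c "
from rel import *
run(1)"
```

```text
top l e1,ey 0.06 1.0
 boss [[27.0, 2.8, 40.0, 48.0], [33.0, 3.7, 36.6, 148.0], [39.0, 4.4, 48.0, 70.0], [45.0, 3.9, 48.1, 137.0]]
 key [[7.0, 1.5, 14.3, 8.0], [13.0, 2.0, 15.0, 10.0], [19.0, 1.9, 15.4, 7.0], [25.0, 0.9, 12.7, 11.0], [31.0, 2.1, 15.6, 10.0], [37.0, 0.7, 12.8, 10.0], [43.0, 1.2, 15.4, 11.0], [49.0, 1.1, 9.2, 7.0], [55.0, 3.5, 14.3, 11.0], [61.0, 3.9, 14.8, 13.0], [67.0, 2.0, 9.1, 6.0], [73.0, 4.3, 12.6, 8.0]] fit [0.038 0.637]
scene l e1,ey 0.69 0.73
 boss [[27.0, 0.2, 45.6, 77.0], [33.0, 1.4, 45.3, 126.0], [39.0, 1.7, 44.4, 118.0], [45.0, 0.9, 47.3, 126.0]]
 key [[7.0, -3.1, 15.1, 18.0], [13.0, -2.7, 15.7, 18.0], [19.0, -2.1, 14.6, 22.0], [25.0, -2.7, 16.4, 18.0], [31.0, -2.2, 15.6, 21.0], [37.0, -2.5, 16.4, 22.0], [43.0, -2.4, 14.4, 22.0], [49.0, -3.0, 16.0, 21.0], [55.0, -2.3, 15.2, 20.0], [61.0, -2.3, 15.3, 20.0], [67.0, -2.6, 16.1, 23.0], [73.0, -1.8, 16.2, 19.0]] fit [ 0.007 -2.753]
boss off e1,ey [-2.6  3.9] tip off [-5.   0.9] tilt/mm [-0.032  0.04 ]
```

Relative to the boss, the key needs about +2.8 mm along e1 and +2.2 mm along the stand's y. The right crop shows the tip at (583,183) and the rim centre near (619,228), which agrees.

```bash
python3 -c "
from tgt import *
print(cur()[0][:3,3])
plan(tool(50,7.2,dx=2.8,dy=2.2),4)"
```

```text
[493.28093155  40.01902659 240.30455665]
rows 4 travel m [0.00052 0.00059 0.00643] twist deg [-0.001 -0.054 -0.026]
```

{"op": "carry_out", "data": {
  "commands": [
    {"jaw": 1, "travel": [0.0005, 0.0006, 0.0064], "twist": [0, -0.05, -0.03]},
    {"jaw": 1, "travel": [0.0005, 0.0006, 0.0064], "twist": [0, -0.05, -0.03]},
    {"jaw": 1, "travel": [0.0005, 0.0006, 0.0064], "twist": [0, -0.05, -0.03]},
    {"jaw": 1, "travel": [0.0005, 0.0006, 0.0064], "twist": [0, -0.05, -0.03]},
    {"jaw": 1, "travel": [0, 0, 0], "twist": [0, 0, 0]},
    {"jaw": 1, "travel": [0, 0, 0], "twist": [0, 0, 0]},
    {"jaw": 1, "travel": [0, 0, 0], "twist": [0, 0, 0]}
  ]
}}

```text
clock: 6.98
tool_pos: [506.0, 43.8, 218.2]
eef_rot: [0.294, 0.92, 0.086, 0.244]
ft_force: [0.7, 0.4, -3.0]
grip_width: 22.6
grasp_force: 79.2
```

```bash
python3 - <<'E'
from rel import *
for n in("top","scene"):
    c=ctrl.capture(n); T,o=cur(); np.savez(f"{n}2.npz",W=cloud(c),T=T,**c)
run(2); print(T[:3,3],o["ft_force"],o["wrist_torque"])
plan(tool(36,7.2,dx=2.8,dy=2.2),4)
E
```

```text
top l e1,ey 0.06 1.0
 boss [[27.0, 3.9, 42.4, 46.0], [33.0, 4.6, 38.9, 105.0], [39.0, 4.0, 45.1, 72.0], [45.0, 3.7, 49.0, 112.0]]
 key [[13.0, 2.8, 13.1, 10.0], [19.0, 0.5, 18.9, 14.0], [25.0, -0.8, 12.1, 8.0], [31.0, 2.6, 13.2, 8.0], [37.0, 1.4, 15.2, 9.0], [43.0, 0.8, 15.6, 12.0], [49.0, 2.2, 14.2, 6.0], [55.0, 1.2, 10.6, 11.0], [61.0, 2.4, 13.4, 10.0], [67.0, 3.0, 10.8, 8.0]] fit [0.021 0.682]
scene l e1,ey 0.69 0.73
 boss [[27.0, -0.3, 46.1, 80.0], [33.0, 1.8, 40.0, 131.0], [39.0, 1.7, 46.0, 86.0], [45.0, 1.0, 48.9, 110.0]]
 key [[7.0, -2.6, 15.9, 20.0], [13.0, -2.4, 15.7, 21.0], [19.0, -1.6, 15.9, 19.0], [25.0, -2.0, 15.6, 21.0], [31.0, -2.9, 15.7, 21.0], [37.0, -2.7, 15.6, 19.0], [43.0, -2.6, 14.0, 15.0], [49.0, -2.4, 16.8, 23.0], [55.0, -1.3, 15.2, 25.0], [61.0, -3.3, 14.4, 16.0], [67.0, -1.5, 14.5, 20.0], [73.0, -2.6, 16.8, 24.0]] fit [ 2.000e-03 -2.391e+00]
boss off e1,ey [-2.8  4.2] tip off [-4.5  0.9] tilt/mm [-0.02   0.023]
[506.1810753   43.75148897 218.62685417] [-0.49606046 -0.66483549 -4.35019205] [-0.07187357  0.91826854 -0.00684907]
rows 4 travel m [ 0.00011 -0.00015  0.00361] twist deg [0.014 0.01  0.012]
```

{"op": "carry_out", "data": {
  "commands": [
    {"jaw": 1, "travel": [0.0001, -0.0002, 0.004], "twist": [0, 0, 0]},
    {"jaw": 1, "travel": [0.0001, -0.0001, 0.004], "twist": [0, 0, 0]},
    {"jaw": 1, "travel": [0.0001, -0.0001, 0.004], "twist": [0, 0, 0]},
    {"jaw": 1, "travel": [0, 0, 0.003], "twist": [0, 0, 0]},
    {"jaw": 1, "travel": [0, 0, 0.002], "twist": [0, 0, 0]},
    {"jaw": 1, "travel": [0, 0, 0.002], "twist": [0, 0, 0]},
    {"jaw": 1, "travel": [0, 0, 0.002], "twist": [0, 0, 0]},
    {"jaw": 1, "travel": [0, 0, 0], "twist": [0, 0, 0]}
  ]
}}

```text
clock: 7.75
tool_pos: [516.2, 44.0, 199.6]
eef_rot: [0.294, 0.92, 0.086, 0.244]
ft_force: [0.5, 0.9, -3.3]
grip_width: 23.0
grasp_force: 79.2
```

```bash
cat > st.py <<'E'
from tgt import *
T,o=cur(); tip=T[:3,3]+T[:3,2]*130.7-floor
f=o["ft_force"]; t=o["wrist_torque"]
yy=T[:3,1]; 
print("t",o["clock"],"h",(tip@ax).round(1),"e1,ey",(tip@e1).round(1),(tip@ey).round(1),"F ax/e1/ey",(f@ax).round(1),(f@e1).round(1),(f@ey).round(1),"M ax/e1/ey",(t@ax).round(2),(t@e1).round(2),(t@ey).round(2),"turn",(np.degrees(np.arctan2(np.dot(np.cross(e1,yy),-ax),e1@yy))+60).round(1),"lean",np.degrees(np.arccos(-T[:3,2]@ax)).round(2),"q",o["joint_positions"].round(2),"grip",o["grip_width"].round(1),o["grasp_force"].round(0))
E
python3 st.py
```

```text
Traceback (most recent call last):
  File "st.py", line 5, in <module>
    print("t",o["clock"],"h",(tip@ax).round(1),"e1,ey",(tip@e1).round(1),(tip@ey).round(1),"F ax/e1/ey",(f@ax).round(1),(f@e1).round(1),(f@ey).round(1),"M ax/e1/ey",(t@ax).round(2),(t@e1).round(2),(t@ey).round(2),"turn",(np.degrees(np.arctan2(np.dot(np.cross(e1,yy),-ax),e1@yy))+60).round(1),"lean",np.degrees(np.arccos(-T[:3,2]@ax)).round(2),"q",o["joint_positions"].round(2),"grip",o["grip_width"].round(1),o["grasp_force"].round(0))
                                                                                                                                                                                                                                                                                                                                                                                                ^^^^^^^^^^^^^^^^^^^^^
AttributeError: 'float' object has no attribute 'round'
```

```bash
sed -i 's/o\["grip_width"\].round(1),o\["grasp_force"\].round(0)/o["grip_width"],o["grasp_force"]/' st.py; python3 st.py
```

```text
t 7.75 h 29.0 e1,ey 2.7 2.4 F ax/e1/ey -3.1 -1.2 0.9 M ax/e1/ey -0.01 -0.02 0.95 turn 7.2 lean 0.04 q [-0.09 -0.03 -0.83  0.25  0.06  0.54] grip 23.028782617455917 79.22815203666687
```

{"op": "carry_out", "data": {
  "commands": [
    {"jaw": 1, "travel": [0, 0, 0.002], "twist": [0, 0, 0]},
    {"jaw": 1, "travel": [0, 0, 0.002], "twist": [0, 0, 0]},
    {"jaw": 1, "travel": [0, 0, 0.002], "twist": [0, 0, 0]},
    {"jaw": 1, "travel": [0, 0, 0], "twist": [0, 0, 0]}
  ]
}}

```text
clock: 8.08
tool_pos: [519.1, 44.1, 194.3]
eef_rot: [0.294, 0.92, 0.086, 0.244]
ft_force: [-0.1, 0.2, -3.7]
grip_width: 22.7
grasp_force: 79.3
```

```bash
python3 st.py
```

```text
t 8.0833 h 23.0 e1,ey 2.6 2.5 F ax/e1/ey -3.1 -1.9 0.2 M ax/e1/ey -0.02 0.07 0.86 turn 7.2 lean 0.04 q [-0.09 -0.01 -0.84  0.23  0.06  0.54] grip 22.68125580966286 79.32764410972595
```

{"op": "carry_out", "data": {
  "commands": [
    {"jaw": 1, "travel": [0, 0, 0.002], "twist": [0, 0, 0]},
    {"jaw": 1, "travel": [0, 0, 0.002], "twist": [0, 0, 0]},
    {"jaw": 1, "travel": [0, 0, 0.002], "twist": [0, 0, 0]},
    {"jaw": 1, "travel": [0, 0, 0.002], "twist": [0, 0, 0]},
    {"jaw": 1, "travel": [0, 0, 0], "twist": [0, 0, 0]}
  ]
}}

```text
clock: 8.5
tool_pos: [523.2, 44.2, 187.4]
eef_rot: [0.294, 0.92, 0.086, 0.244]
ft_force: [0.1, -0.0, -3.7]
grip_width: 23.2
grasp_force: 79.3
```

```bash
python3 st.py
```

```text
t 8.5 h 14.9 e1,ey 2.6 2.4 F ax/e1/ey -3.2 -1.8 -0.0 M ax/e1/ey 0.03 0.16 0.94 turn 7.2 lean 0.04 q [-0.09  0.01 -0.84  0.21  0.06  0.54] grip 23.207033838362584 79.27441835403442
```

Sliding in with no side force. Next I'll go to just above the floor, then press gently.

{"op": "carry_out", "data": {
  "commands": [
    {"jaw": 1, "travel": [0, 0, 0.002], "twist": [0, 0, 0]},
    {"jaw": 1, "travel": [0, 0, 0.002], "twist": [0, 0, 0]},
    {"jaw": 1, "travel": [0, 0, 0.002], "twist": [0, 0, 0]},
    {"jaw": 1, "travel": [0, 0, 0.002], "twist": [0, 0, 0]},
    {"jaw": 1, "travel": [0, 0, 0.002], "twist": [0, 0, 0]},
    {"jaw": 1, "travel": [0, 0, 0.001], "twist": [0, 0, 0]},
    {"jaw": 1, "travel": [0, 0, 0], "twist": [0, 0, 0]}
  ]
}}

```text
clock: 9.08
tool_pos: [528.6, 44.3, 178.0]
eef_rot: [0.294, 0.92, 0.086, 0.244]
ft_force: [0.9, 1.8, -3.8]
grip_width: 22.6
grasp_force: 79.3
```

```bash
python3 st.py
```

```text
t 9.0833 h 4.0 e1,ey 2.6 2.4 F ax/e1/ey -3.7 -1.1 1.7 M ax/e1/ey 0.02 0.23 0.99 turn 7.2 lean 0.03 q [-0.09  0.03 -0.84  0.18  0.06  0.55] grip 22.620871894366417 79.29450273513794
```

{"op": "carry_out", "data": {
  "commands": [
    {"jaw": 1, "travel": [0, 0, 0.001], "twist": [0, 0, 0]},
    {"jaw": 1, "travel": [0, 0, 0.001], "twist": [0, 0, 0]},
    {"jaw": 1, "travel": [0, 0, 0.001], "twist": [0, 0, 0]},
    {"jaw": 1, "travel": [0, 0, 0.001], "twist": [0, 0, 0]},
    {"jaw": 1, "travel": [0, 0, 0], "twist": [0, 0, 0]}
  ]
}}

```text
clock: 9.5
tool_pos: [530.7, 44.4, 174.9]
eef_rot: [0.294, 0.92, 0.086, 0.245]
ft_force: [-3.4, 1.7, 0.8]
grip_width: 22.9
grasp_force: 80.1
```

```bash
python3 st.py
```

```text
t 9.5 h 0.4 e1,ey 3.0 2.4 F ax/e1/ey 2.4 -2.5 1.8 M ax/e1/ey -0.02 0.32 1.3 turn 7.2 lean 0.06 q [-0.09  0.04 -0.85  0.16  0.06  0.55] grip 22.890996995792875 80.14661908149719
```

{"op": "carry_out", "data": {
  "commands": [
    {"jaw": 1, "travel": [0, 0, 0.0008], "twist": [0, 0, 0]},
    {"jaw": 1, "travel": [0, 0, 0.0008], "twist": [0, 0, 0]},
    {"jaw": 1, "travel": [0, 0, 0], "twist": [0, 0, 0]}
  ]
}}

```text
clock: 9.75
tool_pos: [531.4, 44.3, 174.9]
eef_rot: [0.294, 0.92, 0.086, 0.245]
ft_force: [-22.7, -0.3, 27.1]
grip_width: 22.9
grasp_force: 84.7
```

```bash
python3 st.py
```

```text
t 9.75 h -0.1 e1,ey 3.8 2.2 F ax/e1/ey 34.9 -6.1 0.3 M ax/e1/ey 0.05 0.13 2.5 turn 7.1 lean 0.14 q [-0.09  0.04 -0.85  0.16  0.06  0.55] grip 22.91219653093091 84.66459274291992
```

The key is home: 30 mm of free travel, then a stiff stop at h≈0. I'll relax the push a little and turn.

{"op": "carry_out", "data": {
  "commands": [
    {"jaw": 1, "travel": [0, 0, -0.0008], "twist": [0, 0, 0]},
    {"jaw": 1, "travel": [0, 0, 0], "twist": [0, 0, 2]},
    {"jaw": 1, "travel": [0, 0, 0], "twist": [0, 0, 4]},
    {"jaw": 1, "travel": [0, 0, 0], "twist": [0, 0, 4]},
    {"jaw": 1, "travel": [0, 0, 0], "twist": [0, 0, 4]},
    {"jaw": 1, "travel": [0, 0, 0], "twist": [0, 0, 4]},
    {"jaw": 1, "travel": [0, 0, 0], "twist": [0, 0, 4]},
    {"jaw": 1, "travel": [0, 0, 0], "twist": [0, 0, 4]},
    {"jaw": 1, "travel": [0, 0, 0], "twist": [0, 0, 4]},
    {"jaw": 1, "travel": [0, 0, 0], "twist": [0, 0, 0]}
  ]
}}

```text
clock: 10.58
tool_pos: [530.0, 43.8, 174.2]
eef_rot: [0.525, 0.811, 0.146, 0.213]
ft_force: [-17.5, -2.4, 16.2]
grip_width: 23.1
grasp_force: 83.0
```

```bash
python3 st.py
```

```text
t 10.5833 h 0.1 e1,ey 1.8 1.6 F ax/e1/ey 22.8 -7.1 -1.9 M ax/e1/ey 0.06 -0.47 2.74 turn 37.4 lean 0.08 q [-0.09  0.04 -0.85  0.16  0.06  1.07] grip 23.136956560012596 82.95514225959778
```

{"op": "carry_out", "data": {
  "commands": [
    {"jaw": 1, "travel": [0, 0, 0], "twist": [0, 0, 4]},
    {"jaw": 1, "travel": [0, 0, 0], "twist": [0, 0, 4]},
    {"jaw": 1, "travel": [0, 0, 0], "twist": [0, 0, 4]},
    {"jaw": 1, "travel": [0, 0, 0], "twist": [0, 0, 4]},
    {"jaw": 1, "travel": [0, 0, 0], "twist": [0, 0, 4]},
    {"jaw": 1, "travel": [0, 0, 0], "twist": [0, 0, 4]},
    {"jaw": 1, "travel": [0, 0, 0], "twist": [0, 0, 4]},
    {"jaw": 1, "travel": [0, 0, 0], "twist": [0, 0, 0]}
  ]
}}

```text
clock: 11.25
tool_pos: [529.1, 43.7, 173.7]
eef_rot: [0.705, 0.66, 0.193, 0.171]
ft_force: [-22.5, -3.4, 19.6]
grip_width: 23.1
grasp_force: 83.7
```

```bash
python3 st.py
```

```text
t 11.25 h 0.1 e1,ey 0.5 1.5 F ax/e1/ey 28.3 -9.8 -2.7 M ax/e1/ey 0.1 -0.68 3.46 turn 65.4 lean 0.15 q [-0.09  0.04 -0.85  0.16  0.06  1.56] grip 23.136507836416044 83.72035503387451
```

{"op": "carry_out", "data": {
  "commands": [
    {"jaw": 1, "travel": [0, -0.0015, -0.0004], "twist": [0, 0, 0]},
    {"jaw": 1, "travel": [0, 0, 0], "twist": [0, 0, 2]},
    {"jaw": 1, "travel": [0, 0, 0], "twist": [0, 0, 2]},
    {"jaw": 1, "travel": [0, 0, 0], "twist": [0, 0, 2]},
    {"jaw": 1, "travel": [0, 0, 0], "twist": [0, 0, 2]},
    {"jaw": 1, "travel": [0, 0, 0], "twist": [0, 0, 0]}
  ]
}}

```text
clock: 11.75
tool_pos: [528.3, 43.8, 173.4]
eef_rot: [0.749, 0.61, 0.204, 0.158]
ft_force: [-15.2, -3.2, 10.3]
grip_width: 23.1
grasp_force: 82.0
```

```bash
python3 st.py
```

```text
t 11.75 h 0.2 e1,ey -0.1 1.6 F ax/e1/ey 16.6 -8.1 -2.8 M ax/e1/ey 0.08 -0.65 2.61 turn 73.3 lean 0.11 q [-0.09  0.04 -0.85  0.16  0.06  1.7 ] grip 23.102458894908548 81.96414470672607
```

{"op": "carry_out", "data": {
  "commands": [
    {"jaw": 1, "travel": [0, 0, 0], "twist": [0, 0, 2]},
    {"jaw": 1, "travel": [0, 0, 0], "twist": [0, 0, 2]},
    {"jaw": 1, "travel": [0, 0, 0], "twist": [0, 0, 2]},
    {"jaw": 1, "travel": [0, 0, 0], "twist": [0, 0, 0]}
  ]
}}

```text
clock: 12.08
tool_pos: [528.1, 43.9, 173.3]
eef_rot: [0.78, 0.57, 0.212, 0.147]
ft_force: [-14.7, -2.2, 11.2]
grip_width: 23.3
grasp_force: 82.1
```

```bash
python3 st.py
```

```text
t 12.0833 h 0.2 e1,ey -0.4 1.7 F ax/e1/ey 17.1 -7.2 -1.8 M ax/e1/ey 0.25 -0.6 2.74 turn 79.3 lean 0.12 q [-0.09  0.04 -0.85  0.16  0.06  1.8 ] grip 23.341089377596514 82.10214614868164
```

{"op": "carry_out", "data": {
  "commands": [
    {"jaw": 1, "travel": [0, 0, 0], "twist": [0, 0, 1.5]},
    {"jaw": 1, "travel": [0, 0, 0], "twist": [0, 0, 1.5]},
    {"jaw": 1, "travel": [0, 0, 0], "twist": [0, 0, 0]}
  ]
}}

```text
clock: 12.33
tool_pos: [528.1, 43.9, 173.2]
eef_rot: [0.794, 0.55, 0.216, 0.141]
ft_force: [-16.0, -2.6, 10.7]
grip_width: 23.1
grasp_force: 82.2
```

```bash
python3 st.py
```

```text
t 12.3333 h 0.2 e1,ey -0.5 1.8 F ax/e1/ey 17.3 -8.6 -2.2 M ax/e1/ey 0.41 -0.58 2.82 turn 82.2 lean 0.12 q [-0.09  0.04 -0.85  0.16  0.06  1.86] grip 23.05175848996513 82.22409009933472
```

{"op": "carry_out", "data": {
  "commands": [
    {"jaw": 1, "travel": [0, 0, 0], "twist": [0, 0, 2]},
    {"jaw": 1, "travel": [0, 0, 0], "twist": [0, 0, 2]},
    {"jaw": 1, "travel": [0, 0, 0], "twist": [0, 0, 2]},
    {"jaw": 1, "travel": [0, 0, 0], "twist": [0, 0, 0]}
  ]
}}

```text
clock: 12.67
tool_pos: [527.9, 44.0, 173.1]
eef_rot: [0.822, 0.508, 0.223, 0.13]
ft_force: [-16.3, -2.3, 11.1]
grip_width: 22.9
grasp_force: 82.4
```

```bash
python3 - <<'E'
exec(open("st.py").read())
from m import rect
for n in("top","scene"):
    c=ctrl.capture(n); W=cloud(c)
    q=W-floor; h=q@ax; a=q@e1; b=q@ey
    m=(np.abs(h-140)<14)&(np.hypot(a,b)<75)&(c["color"].max(2)<60)
    im=c["color"]; u=proj(c,T[:3,3])[0].astype(int)
    im=np.clip(cv2.resize(im[u[1]-40:u[1]+80,u[0]-60:u[0]+60,::-1],(400,400),interpolation=cv2.INTER_CUBIC).astype(float)*2,0,255).astype(np.uint8); cv2.imwrite(f"pics/t_{n}.png",im)
cv2.imwrite("pics/t.png",np.hstack([cv2.imread(f"pics/t_{n}.png") for n in("top","scene")]))
E
```

```text
t 12.6667 h 0.2 e1,ey -0.8 1.8 F ax/e1/ey 17.8 -8.6 -1.9 M ax/e1/ey 0.61 -0.6 2.86 turn 88.2 lean 0.14 q [-0.09  0.04 -0.85  0.16  0.06  1.96] grip 22.945923488274197 82.38090991973877
```

View pics/t.png

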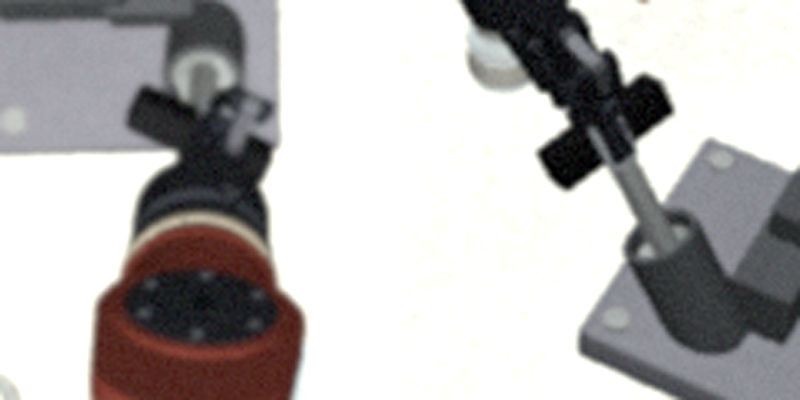

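The key stands in the boss (right crop around (660,235)). Torque is 0.61 N m against 0.15 N m friction, at the expected angle, so this is the stop. I'll unload the wrist twist, then open.

{"op": "carry_out", "data": {
  "commands": [
    {"jaw": 1, "travel": [0, 0, 0], "twist": [0, 0, -3]},
    {"jaw": 1, "travel": [0, 0, 0], "twist": [0, 0, -3]},
    {"jaw": 1, "travel": [0, 0, 0], "twist": [0, 0, -2]},
    {"jaw": 1, "travel": [0, 0, 0], "twist": [0, 0, -1]},
    {"jaw": 1, "travel": [0, -0.001, -0.0003], "twist": [0, 0, 0]},
    {"jaw": 1, "travel": [0, 0, 0], "twist": [0, 0, 0]}
  ]
}}

```text
clock: 13.27
tool_pos: [527.8, 44.0, 173.2]
eef_rot: [0.779, 0.571, 0.212, 0.147]
ft_force: [-7.3, -3.2, 3.9]
grip_width: 22.9
grasp_force: 80.5
```

```bash
python3 st.py
```

```text
t 13.2667 h 0.3 e1,ey -0.6 1.8 F ax/e1/ey 7.0 -4.5 -3.0 M ax/e1/ey -0.02 -0.76 2.01 turn 79.2 lean 0.1 q [-0.09  0.04 -0.85  0.16  0.06  1.8 ] grip 22.92314634619887 80.49421191215515
```

{"op": "carry_out", "data": {
  "commands": [
    {"jaw": 0.3, "travel": [0, 0, 0], "twist": [0, 0, 0]},
    {"jaw": 0.1, "travel": [0, 0, 0], "twist": [0, 0, 0]},
    {"jaw": -0.3, "travel": [0, 0, 0], "twist": [0, 0, 0]},
    {"jaw": -1, "travel": [0, 0, 0], "twist": [0, 0, 0]},
    {"jaw": -1, "travel": [0, 0, 0], "twist": [0, 0, 0]},
    {"jaw": -1, "travel": [0, 0, 0], "twist": [0, 0, 0]},
    {"jaw": -1, "travel": [0, 0, 0], "twist": [0, 0, 0]},
    {"jaw": -1, "travel": [0, 0, 0], "twist": [0, 0, 0]},
    {"jaw": -1, "travel": [0, 0, 0], "twist": [0, 0, 0]}
  ]
}}

```text
clock: 14.02
tool_pos: [528.6, 44.8, 173.5]
eef_rot: [0.779, 0.571, 0.213, 0.147]
ft_force: [-0.2, -0.5, 0.2]
grip_width: 85.3
grasp_force: 0.0
```

```bash
python3 st.py
```

```text
t 14.0167 h 0.2 e1,ey 0.4 2.9 F ax/e1/ey 0.3 -0.1 -0.4 M ax/e1/ey -0.0 0.04 0.52 turn 79.2 lean 0.05 q [-0.09  0.04 -0.85  0.16  0.06  1.8 ] grip 85.26762022608398 0.0
```

Force-free. Retreating along the axis.

{"op": "carry_out", "data": {
  "commands": [
    {"jaw": -1, "travel": [0, 0, -0.006], "twist": [0, 0, 0]},
    {"jaw": -1, "travel": [0, 0, -0.012], "twist": [0, 0, 0]},
    {"jaw": -1, "travel": [0, 0, -0.018], "twist": [0, 0, 0]},
    {"jaw": -1, "travel": [0, 0, -0.02], "twist": [0, 0, 0]},
    {"jaw": -1, "travel": [0, 0, -0.02], "twist": [0, 0, 0]},
    {"jaw": -1, "travel": [0, 0, -0.02], "twist": [0, 0, 0]},
    {"jaw": -1, "travel": [0, 0, -0.02], "twist": [0, 0, 0]},
    {"jaw": -1, "travel": [0, 0, -0.01], "twist": [0, 0, 0]},
    {"jaw": -1, "travel": [0, 0, 0], "twist": [0, 0, 0]},
    {"jaw": -1, "travel": [0, 0, 0], "twist": [0, 0, 0]}
  ]
}}

```text
clock: 14.85
tool_pos: [465.7, 42.9, 283.2]
eef_rot: [0.779, 0.571, 0.214, 0.148]
ft_force: [-0.0, 0.2, 0.2]
grip_width: 85.1
grasp_force: 0.0
```

```bash
python3 - <<'E'
exec(open("st.py").read())
from m import *
org_floor=floor
for n in("top","scene"):
    c=ctrl.capture(n); W=cloud(c); f2=floor-2.7*e1+4*ey
    q=W-f2; h=q@ax; a=q@e1; b=q@ey
    m=comp((h>105)&(h<165)&(np.hypot(a,b)<65)&(c["color"].max(2)<75))
    top=np.percentile(h[m],95); Q=np.c_[a[m],b[m]]; k=h[m]>top-6
    print(n,m.sum(),"handle top h (148 if home)",top.round(1),"rect e1/ey",*rect(Q[k]))
    u=proj(c,f2+100*ax)[0].astype(int)
    im=c["color"][u[1]-60:u[1]+60,u[0]-60:u[0]+60,::-1]
    cv2.imwrite(f"pics/f_{n}.png",np.clip(cv2.resize(im,(400,400),interpolation=cv2.INTER_CUBIC).astype(float)*2,0,255).astype(np.uint8))
cv2.imwrite("pics/f.png",np.hstack([cv2.imread(f"pics/f_{n}.png") for n in("top","scene")]))
E
```

```text
t 14.85 h 126.7 e1,ey 1.0 2.7 F ax/e1/ey 0.2 0.1 0.2 M ax/e1/ey -0.04 0.03 0.54 turn 79.2 lean 0.14 q [-0.11 -0.24 -0.76  0.53  0.07  1.78] grip 85.06979974681967 0.0
top 433 handle top h (148 if home) 150.6 rect e1/ey [ 4.9 -0.5] [87.8 24.1] 73.3
scene 591 handle top h (148 if home) 148.4 rect e1/ey [ 8.  -4.9] [88. 20.] 69.5
```

View pics/f.png

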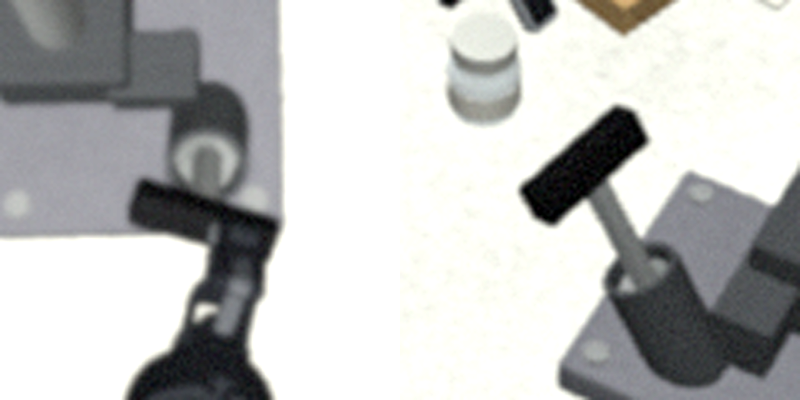

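The key stands in the boss. The handle top is about 149 mm above the socket floor (148 mm expected if home), and its angle of about 79° matches the stop plus the turning play. The gripper is clear, so I'm handing in.

```bash
python3 -c "
from cell import ctrl
print(ctrl.sign_off())"
```

```text
the job is handed in; nothing more can be done
None
```

The larger key is fully home in the clamp screw, the screw is turned clockwise to its stop, and the key was left standing there with the gripper clear; the job was handed in at about 15 s, and no verdict came back.

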